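# Find the socket for the turntable hub's nut

### The arm

A 7-joint arm with a two-finger parallel gripper is mounted at the origin on the work surface. World frame = base frame: x ahead of the robot, y to its left, z up, the work surface at z = 0. Lengths are in m, angles in rad, forces in N, time in s.
With the tool pointing down it reaches from about 0.4 to 0.85 m from the base axis. Payload 10.4 kg.
Tool frame: the origin (TCP) lies at the very end of the fingers, on their centre line; the grasp point (between the pads) lies 19 mm behind it; z points along the fingers, y is the direction in which the jaws open and shut (so a half turn about z gives the same grasp; the last joint's range is limited). The gripper opens to 87 mm and grips with 3 to 60 N. Pads are 19 mm wide; open, the fingers measure 117 mm over their backs; the gripper's body (75 mm by 190 mm) begins 51 mm behind the grasp point.
Start: joints at [1.129, 0.332, -0.065, 1.46, 0.022, 1.35, -0.088], TCP at [0.254, -0.571, 0.223] pointing down, gripper open.
Joint ranges: [-2.6, 2.6], [-0.5, 2.12], [-1.47, 1.34], [0.16, 2.42], [-1.27, 4.41], [0.06, 2.06], [-2.6, 2.6]. Speed limits (rad/s): [2.22, 2.22, 2.79, 2.79, 3.14, 3.14, 3.14].

### API

Orientations are given as a unit quaternion [x, y, z, w].
In Python, from bench import read_state, imaging, r gives the robot as it stands. The module is installed in compiled form; this text tells all that it offers.
- The arm moves only by the tool move_arm, never from a script. Its argument "series" is a list of rows, each a list of 4 numbers: the shift along the tool's x, y, z in m, then the turn about the tool's z in rad. In form: [[x, y, z, roll], ...]. A call has 1 to 20 rows; each row is the pose to reach, as a shift and turn from the pose commanded when the call began, along the tool's axes at that moment; what a row does not reach only later rows make up. A row lasts 1/10 s, in which the tool goes at most 50 mm and 8.59 degrees, less where a joint would pass 70% of its speed; a pose out of reach is approached as far as the arm can. A call with a gripper value outside its range is refused whole. "claw" is the gripper's target within -1 to 1 (fully open at 1, half-way at 0, shut at -1), set as the call begins (left out, the last holds). The fingers move at their own pace and stop on an object; "newtons" is the grip in N (left out, the last holds). Time passes only in rows, so rows that repeat a pose let the fingers close. It gives the time, the measured TCP pose, the force and the opening at its end, in the units of the state.
- read_state(): the state, without advancing time (a new reading comes with each control period).
- imaging.camera(name): name is "side" or "top" or "wrist"; returns (picture, depth): 400x640x3 uint8, red, green, blue; 400x640 float32, m along the optical axis (not along the pixel's ray), 0 where there is no reading.
- imaging.get_calibration(name): a dict with "camera_matrix" (3x3 intrinsics, pixels), "k1" (the pictures are not rectified: a ray, as slopes to the right and down, at radius r is drawn at 1 + k1 r^2 times it, then the intrinsics apply), "R" (3x3) and "t" (3): a world point X has camera coordinates R X + t. Camera axes: x right, y down, z forward; pixel columns grow to the right and rows downward; lengths in m; the calibration is good to about 2 mm. A picture is of the moment at which its call begins: read the wrist's pose just before it. get_calibration takes no time and is no camera call; for the wrist camera it gives the pose at the moment of the call.
- r.close_job(): hands the job in, once; it reports no verdict.
The state is a dict: "time": time; "joint_positions": joint angles; "joint_vel": joint speeds; "joint_torque": joint torques, N m; "ee_pos": TCP position; "eef_rot": TCP orientation; "ft_force": force on the tool from outside, world axes, zero at the start; "torque": the same for the moment, N m; "width": finger opening in m.
Only numpy, scipy, OpenCV 4.12 (cv2) and the standard library are available. Lean on these libraries where they do the work, as an engineer would, in place of code of your own. Each camera call takes 0.05 s, during which the arm holds its last target.

### The job

First press the brake pedal of the brake bed right down to its stop and let it come back up, which sets the brake on the turntable hub standing there. Then try the three sockets on that hub's hex nut until you find the one that fits, standing any that does not fit back upright on the table. Finish with the fitting socket fully home on the nut, flush on the flange, and still gripped in the gripper: do not let go of it; leave the other things on the table where they are.

Things in the scene. Friction and masses are not known exactly. Their poses are not given: they have to be found in the camera images.
- brake_bed: fixed dark steel plate 6 mm thick that carries the working hub and, on its own +y side, the pedal. Origin: on the table under the working hub's axis. The pedal's level hinge axis runs along the bed's y, at (60, 160, 26) mm in the bed's frame; the pedal reaches from there towards the bed's -x. On the hinge side stand lugs up to 36 mm high
- seat (a point): point on the working hub's axis at the top face of its flange, 50 mm above the table, where the fitting socket's mouth comes to rest; axes are the bed's, z up
- pedal (a joint): spring brake pedal, rad: 0 is up (at rest), 0.30 is fully down at its stop; it needs about 3 N at the tread to start and about 9 N to reach the stop, and springs back when let go
- tread (a point): centre of the top of the pedal's black rubber tread pad, 62 mm long by 66 mm wide, 95 mm from the hinge; it faces up, at about 62 mm above the table when up and 34 mm when fully down (it then has moved about 6 mm towards the bed's -x)
- socket_p: one of three outwardly identical dark steel sockets standing mouth down on the table, 72 mm tall, 0.3 kg: round body 43 mm diameter up to 38 mm height, above it a hexagonal shank 26 mm across flats, to grip. Origin: centre of the mouth (underside), z up. Flats of shank and bore alike face along its own +-x and every 60 deg from there
- socket_q: outwardly identical to socket_p, same frame. The three sockets' bores suit nuts of 20, 25 and 30 mm across flats; each bore is 1.6 mm wider than its nut and 25.5, 19.5 and 13.5 mm deep respectively. Which socket has which bore is not marked and cannot be seen while it stands
- socket_r: outwardly identical to socket_p, same frame. Too small a socket stops on top of a nut; too large a one slips over it but its shallower bore stops on the nut's top with the mouth at least 4 mm above the flange; only the fitting one reaches the flange
- hub_1: one of three fixed grey turntable hubs, alike but for the nut. The one standing on the brake bed is the one to work on; the other two stand on the bare table away to its left and right. Origin: centre of the underside, at table height, on the nut's axis. Nut flats face along its own +-x and every 60 deg from there
- hub_2: like hub_1, same frame. Foot 124 mm diameter, 16 mm high, tapering to a round flange 68 mm diameter whose top face is 50 mm above the table; the steel hex nut sits on that face
- hub_3: like hub_1, same frame. The three hubs' nuts are 20, 25 and 30 mm across flats and 24, 18 and 12 mm tall respectively, their top 3 mm chamfered; which hub has which nut is not marked
- jar: bystander: capped round glaze jar, 60 mm diameter, 75 mm tall; origin at the centre of its underside
- bowl: bystander: clay bowl, 120 mm diameter, 50 mm high; origin at the centre of its underside
- mug: bystander: white mug, 76 mm diameter, 85 mm tall, handle on its +y side; origin at the centre of its underside
- washer: bystander: flat steel washer, 48 mm diameter, 6 mm thick, lying flat; origin at the centre of its underside
- wood_spatula: bystander: flat wooden modelling spatula about 170 mm long lying along its own x, under 30 mm high
- clay_pad: bystander: dark wooden round stamp block, 70 mm diameter, 22 mm high; origin at the centre of its underside
- roller: bystander: wooden clay roller, 36 mm diameter, about 140 mm long, lying along its own x
Things that resemble listed ones, but are neither listed nor needed, are in the scene too. What is shaped like the socket_q but blue, pink or purple is not meant.

How it is judged:
On the way, in this order (a step that is already met when the one before it is completed fails the run):
1. the brake pedal is pressed down to its stop (value of joint pedal above 0.28 rad), for 0.1 s.
2. the pedal is back up (value of joint pedal below 0.05 rad), for 0.1 s.
3. the socket that fits is in the gripper and fully home on the working hub's nut (((horizontal distance between socket_r and seat below 0.003 m and z of socket_r in the frame of seat below 0.0025 m and angle between socket_r's own z axis and vertical below 0.06 rad and contact force between the fingers and socket_r above 2 N) or (horizontal distance between socket_p and seat below 0.003 m and z of socket_p in the frame of seat below 0.0025 m and angle between socket_p's own z axis and vertical below 0.06 rad and contact force between the fingers and socket_p above 2 N) or (horizontal distance between socket_q and seat below 0.003 m and z of socket_q in the frame of seat below 0.0025 m and angle between socket_q's own z axis and vertical below 0.06 rad and contact force between the fingers and socket_q above 2 N))), for 0.2 s.
At the end, for the whole second after the job is handed in: Fitting socket gripped by the fingers (over 2 N) and home on the working hub's nut: mouth within 2.5 mm of the flange and 3 mm of the axis, tilt under 0.06 rad. The other two stand released, upright on the table (6 mm, 0.1 rad). The pedal is up (value of joint pedal below 0.05 rad and ((horizontal distance between socket_r and seat below 0.003 m and z of socket_r in the frame of seat below 0.0025 m and angle between socket_r's own z axis and vertical below 0.06 rad and contact force between the fingers and socket_r above 2 N and height (world z) of each of socket_p, socket_q below 0.006 m and angle between each of socket_p, socket_q's own z axis and vertical below 0.1 rad and linear speed of each of socket_p, socket_q below 0.02 m/s and contact force between the fingers and socket_p below 0.5 N and contact force between the fingers and socket_q below 0.5 N) or (horizontal distance between socket_p and seat below 0.003 m and z of socket_p in the frame of seat below 0.0025 m and angle between socket_p's own z axis and vertical below 0.06 rad and contact force between the fingers and socket_p above 2 N and height (world z) of each of socket_r, socket_q below 0.006 m and angle between each of socket_r, socket_q's own z axis and vertical below 0.1 rad and linear speed of each of socket_r, socket_q below 0.02 m/s and contact force between the fingers and socket_r below 0.5 N and contact force between the fingers and socket_q below 0.5 N) or (horizontal distance between socket_q and seat below 0.003 m and z of socket_q in the frame of seat below 0.0025 m and angle between socket_q's own z axis and vertical below 0.06 rad and contact force between the fingers and socket_q above 2 N and height (world z) of each of socket_r, socket_p below 0.006 m and angle between each of socket_r, socket_p's own z axis and vertical below 0.1 rad and linear speed of each of socket_r, socket_p below 0.02 m/s and contact force between the fingers and socket_r below 0.5 N and contact force between the fingers and socket_p below 0.5 N))); the arm keeps its last pose, push and grip.
It fails at once if a bystander (jar, bowl, mug, washer, spatula, stamp block or roller) is shoved: over 20 mm, the roller 40 mm (distance of any of jar, bowl, mug, washer, wood_spatula, clay_pad from where it was at the start of the episode above 0.02 m or distance of roller from where it was at the start of the episode above 0.04 m).
It also fails if it takes over 72 s, if anything falls off the work surface, if the arm or the gripper's body presses on something with over 40 N, if the wrist force passes 120 N, or if a joint passes its speed limit or range.

## Working session

There is one attempt and no reset: what is moved stays moved. The work goes in short steps, Python scripts to look and compute and a tool call to move; the robot and the scene stay as the last step left them, time stands still between calls to the robot, and variables do not carry over. Pictures are saved under pics/ and viewed, and the job is handed in when it is done.

Besides the shell and the picture viewer there is one more tool, called as name(argument=value, ...), one argument or row to a line, values as JSON. move_arm: Moves the arm, as the interface text tells. Its arguments: {"type":"object","properties":{"series":{"type":"array","items":{"type":"array","items":{"type":"number"}}},"claw":{"type":"number"},"newtons":{"type":"number"}},"required":["series"]}

```bash
mkdir -p pics; ls
cat > h.py <<'E'
import numpy as np, cv2
from bench import read_state, imaging, r
def grab(n):
    c=imaging.get_calibration(n); p,d=imaging.camera(n)
    np.savez(f'{n}.npz',p=p,d=d,K=c['camera_matrix'],k1=c['k1'],R=c['R'],t=c['t']); return load(n)
def load(n):
    return dict(np.load(f'{n}.npz'))
def rays(c,uv):
    uv=np.atleast_2d(np.array(uv,float)).reshape(-1,1,2)
    q=cv2.undistortPoints(uv,np.array(c['K'],float),np.array([float(c['k1']),0,0,0])).reshape(-1,2)
    d=np.c_[q,np.ones(len(q))]
    R=np.array(c['R']); t=np.array(c['t'])
    return -R.T@t, d@R   # origin, world dirs with unit cam z
def onplane(c,uv,z):
    o,d=rays(c,uv); s=(z-o[2])/d[:,2]; return o+d*s[:,None]
def pts(c,uv):
    uv=np.atleast_2d(uv); o,d=rays(c,uv); z=c['d'][uv[:,1].astype(int),uv[:,0].astype(int)]; return o+d*z[:,None]
def cloud(c):
    h,w=c['d'].shape; u,v=np.meshgrid(np.arange(w),np.arange(h)); return pts(c,np.c_[u.ravel(),v.ravel()]).reshape(h,w,3)
def proj(c,X):
    X=np.atleast_2d(X).astype(float); R=np.array(c['R']);rv,_=cv2.Rodrigues(R)
    return cv2.projectPoints(X,rv,np.array(c['t'],float),np.array(c['K'],float),np.array([float(c['k1']),0,0,0]))[0].reshape(-1,2)
def save(n,p): cv2.imwrite(f'pics/{n}.png',cv2.cvtColor(p,cv2.COLOR_RGB2BGR))
E
python3 - <<'E'
from h import *
s=read_state();print(s)
for n in ['side','top','wrist']:
    c=grab(n); save(n+'0',c['p']); print(n,c['K'],c['k1'],c['R'],c['t'],-c['R'].T@c['t'])
E
```

```text
pics
{'time': 0.0, 'joint_positions': array([ 1.12933987,  0.33287838, -0.06466539,  1.46098754,  0.0215987 ,
        1.34989909, -0.08850196]), 'joint_vel': array([-0.00190991, -0.0010861 , -0.00011411, -0.00086213, -0.00054605,
        0.00050494, -0.00099324]), 'joint_torque': array([-6.69166511e-04, -6.23253107e+01,  2.39815313e-02, -3.89906716e+01,
       -6.13146974e-02,  3.93625244e-02,  1.56528222e-04]), 'ee_pos': array([ 0.25400586, -0.57060937,  0.22172773]), 'eef_rot': array([ 9.78151031e-01,  2.07894240e-01, -1.92575120e-04, -7.13043909e-04]), 'ft_force': array([-0.0368613 ,  0.16970902, -0.16404706]), 'torque': array([ 0.00655253,  0.02542551, -0.03370778]), 'width': 0.08699643475804114}
side [[428.41146868   0.         327.43739133]
 [  0.         428.41146868 195.0698471 ]
 [  0.           0.           1.        ]] -0.04659087461128207 [[ 0.9784832  -0.20556123 -0.01775387]
 [-0.13218052 -0.55845727 -0.81893455]
 [ 0.15842641  0.80366041 -0.57361225]] [-0.55425447  0.12547715  1.36964749] [ 0.34192598 -1.14459107  0.87856398]
top [[384.94046561   0.         327.12457934]
 [  0.         384.94046561 195.4380448 ]
 [  0.           0.           1.        ]] -0.05500879085590106 [[ 1.27109375e-02 -9.99919144e-01  3.71710944e-04]
 [-9.92737945e-01 -1.26641212e-02 -1.19628558e-01]
 [ 1.19623592e-01  1.15157956e-03 -9.92818649e-01]] [0.01111503 0.56837632 1.05367185] [0.43806344 0.01709873 1.11409497]
wrist [[284.54824755   0.         322.22747801]
 [  0.         284.54824755 200.94661121]
 [  0.           0.           1.        ]] 0.009288648020858454 [[ 4.06510420e-01 -9.13645951e-01 -5.95777344e-04]
 [-8.69766722e-01 -3.87186635e-01  3.05928682e-01]
 [-2.79741179e-01 -1.23845010e-01 -9.52054245e-01]] [-0.62471601 -0.03651923  0.39255414] [ 0.33200391 -0.53629314  0.38453292]
```

View pics/top0.png

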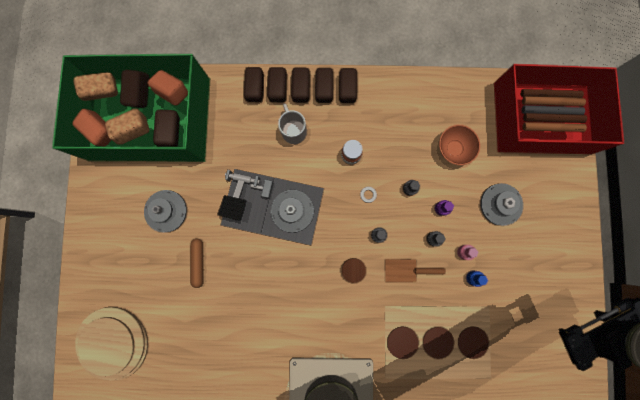

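View pics/side0.png

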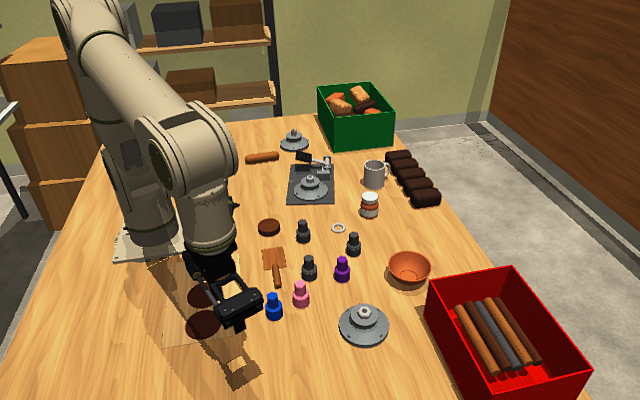

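View pics/wrist0.png

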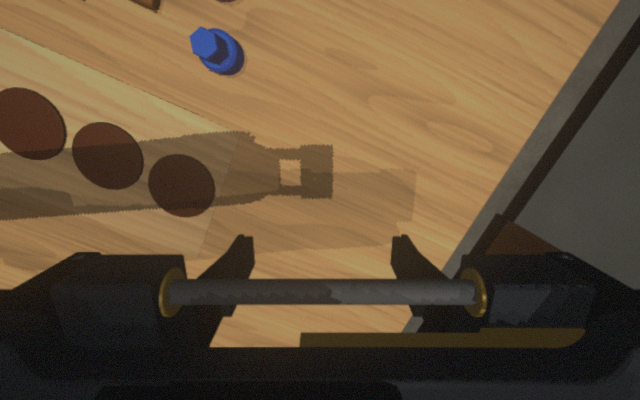

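Looking at the top view: working hub about (291,210) with the black tread at (233,208); dark sockets at (412,187), (379,235), (436,239). Lookalikes to ignore: purple (444,208), pink (468,253), blue (477,279), and the two other hubs (165,211), (502,204).

Run:
```python
from h import *
c=load('top'); s=load('side')
a=cv2.resize(c['p'][150:270,200:340],None,fx=4,fy=4,interpolation=cv2.INTER_CUBIC)
b=cv2.resize(c['p'][150:290,350:510],None,fx=4,fy=4,interpolation=cv2.INTER_CUBIC)
d=cv2.resize(s['p'][140:210,270:360],None,fx=6,fy=6,interpolation=cv2.INTER_CUBIC)
save('c1',a);save('c2',b);save('c3',d)
for n,uv in dict(hub=(291,210),nut=(291,209),tread=(233,208),s1=(412,184),s2=(379,233),s3=(436,236),hl=(165,211),nutl=(158,210),nutr=(510,203),washer=(362,195)).items():
    print(n,pts(c,[uv]).round(3))
```

```text
hub [[0.523 0.116 0.071]]
nut [[0.526 0.116 0.068]]
tread [[0.527 0.276 0.063]]
s1 [[ 0.598 -0.214  0.072]]
s2 [[ 0.463 -0.123  0.072]]
s3 [[ 0.457 -0.278  0.071]]
hl [[0.517 0.471 0.051]]
nutl [[0.517 0.482 0.072]]
nutr [[ 0.55  -0.491  0.062]]
washer [[ 0.574 -0.083  0.004]]
```

View pics/c1.png

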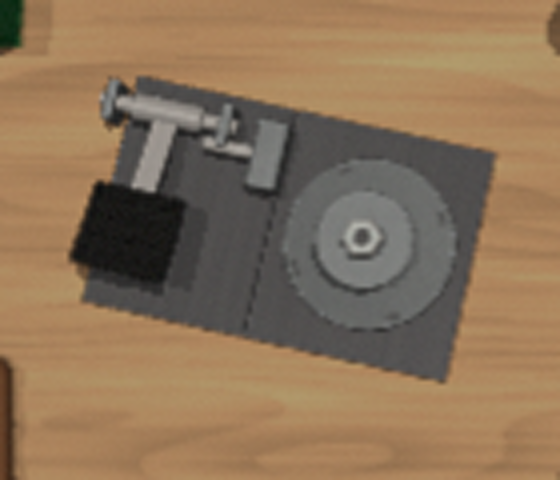

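View pics/c2.png

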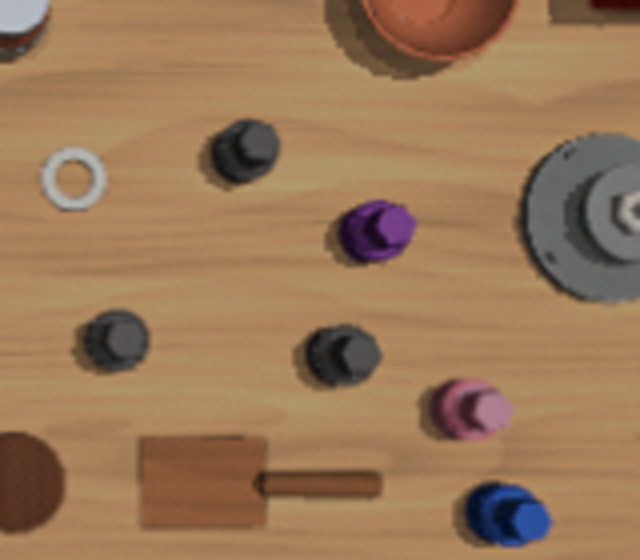

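View pics/c3.png

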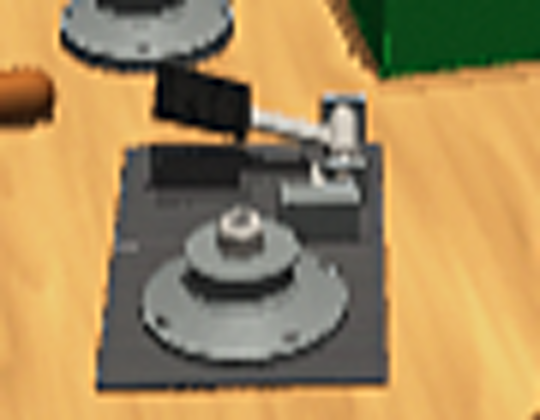

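The crop confirms three dark sockets near (412,187), (379,235), (436,239), and the working hub on the dark bed with its black tread. First I'll move over the sockets for a wrist view on the way to the pedal.

move_arm(
  series=[
    [0.266,-0.288,0,0],
    [0.266,-0.288,0,0],
    [0.266,-0.288,0,0],
    [0.266,-0.288,0,0],
    [0.266,-0.288,0,0],
    [0.266,-0.288,0,0],
    [0.266,-0.288,0,0],
    [0.266,-0.288,0,0],
    [0.266,-0.288,0,0],
    [0.266,-0.288,0,0],
  ],
  claw=-1,
)

```text
time: 1.15
ee_pos: [0.3802, -0.1993, 0.2226]
eef_rot: [0.978, 0.209, -0.0, 0.0]
ft_force: [0.8, -0.7, -0.2]
width: 0.0146
```

Run:
```python
from h import *
s=read_state();print(s['time'],s['ee_pos'],s['joint_positions'],s['eef_rot'])
c=grab('wrist'); save('w1',c['p']); np.savez('w1.npz',**c)
```

```text
1.15 [ 0.38016714 -0.19925555  0.22259942] [ 0.7873991  -0.08693859 -0.38517638  1.92300105 -0.0332377   1.29904476
 -0.73767235] [ 9.77960959e-01  2.08787567e-01 -5.89471521e-05  3.32757953e-04]
```

View pics/w1.png

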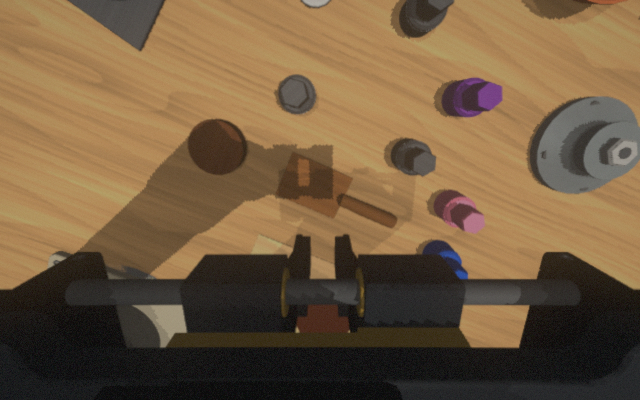

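move_arm(
  series=[
    [0.165,-0.222,0,0],
    [0.165,-0.222,0,0],
    [0.165,-0.222,0,0],
    [0.165,-0.222,0,0],
    [0.165,-0.222,0,0],
    [0.165,-0.222,0,0],
    [0.165,-0.222,0,0],
  ],
)

```text
time: 1.9
ee_pos: [0.441, 0.0728, 0.2226]
eef_rot: [0.978, 0.21, 0.0, -0.001]
ft_force: [0.3, -0.6, 0.3]
width: 0.0005
```

Run:
```python
from h import *
s=read_state();print(s['time'],s['ee_pos'],s['joint_positions'],s['eef_rot'],s['width'])
c=grab('wrist'); save('w2',c['p']); np.savez('w2.npz',**c)
```

```text
1.9 [0.44104589 0.07277269 0.22257086] [ 0.52001623 -0.03387023 -0.75524214  1.86963259 -0.02558268  1.29626167
 -1.37641977] [ 9.77780835e-01  2.09628461e-01  2.07799940e-04 -7.10108609e-04] 0.0004748573131740824
```

View pics/w2.png

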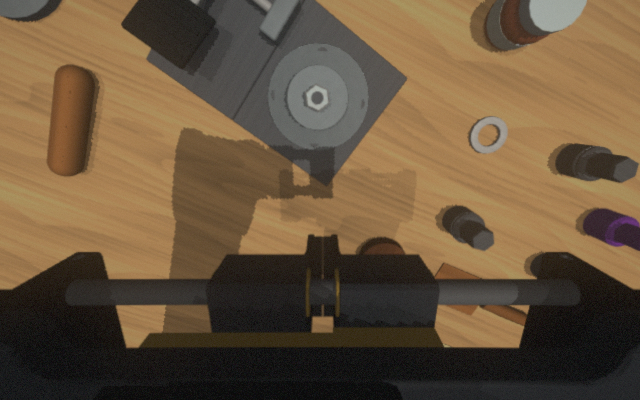

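The wrist view shows the working nut at (317,98), tread at (168,28). I'll measure the nut hexagon, flange, tread, and socket tops from w1/w2/top.

Run:
```python
from h import *
w1=dict(np.load('w1.npz'));w2=dict(np.load('w2.npz'));top=load('top')
# crops
def crop(c,u,v,n,k=8,r=32):
    p=c['p'][max(0,v-r):v+r,max(0,u-r):u+r]; return cv2.resize(p,None,fx=k,fy=k,interpolation=cv2.INTER_CUBIC)
a=np.hstack([cv2.resize(crop(w2,317,98,''),(400,400)),cv2.resize(crop(top,291,210,'',r=24),(400,400))]); save('n1',a)
b=np.hstack([cv2.resize(crop(w1,u,v,''),(266,266)) for u,v in [(298,94),(414,157),(432,32)]])
save('s1',b)
C=cloud(w2); 
for nm,c in (('w2',w2),('top',top)):
    C=cloud(c); d=np.hypot(C[...,0]-.523,C[...,1]-.116)
    for lo,hi in ((0.047,0.053),(.058,.08)):
        m=(d<0.05)&(C[...,2]>lo)&(C[...,2]<hi)
        print(nm,lo,m.sum(),C[m].mean(0),C[m][:,:2].min(0),C[m][:,:2].max(0),np.percentile(C[m][:,2],[5,50,90]))
    m=(np.hypot(C[...,0]-.519,C[...,1]-.279)<0.06)&(C[...,2]>.048)&(C[...,2]<.08)
    print('tread',m.sum(),C[m].mean(0),C[m].min(0),C[m].max(0))
for nm,c in (('w1',w1),('w2',w2),('top',top)):
    C=cloud(c)
    for q in [(.598,-.214),(.463,-.123),(.457,-.278)]:
        m=(np.hypot(C[...,0]-q[0],C[...,1]-q[1])<.035)&(C[...,2]>.067)&(C[...,2]<.08)
        if m.sum(): print(nm,q,m.sum(),C[m].mean(0),np.median(C[m][:,2]))
```

```text
w2 0.047 2572 [0.5287221  0.1178046  0.05039853] [0.49448851 0.08387647] [0.56137778 0.15137602] [0.0490744  0.05041932 0.05137513]
w2 0.058 513 [0.52801338 0.11750367 0.06816294] [0.51544207 0.10373659] [0.54038575 0.13112825] [0.06587669 0.06832952 0.06944405]
tread 4102 [0.52730308 0.27650601 0.06359572] [0.49558674 0.24254255 0.04817869] [0.56269832 0.31686128 0.07242325]
top 0.047 333 [0.52595476 0.1187318  0.04952661] [0.49365861 0.08482565] [0.55807498 0.15184244] [0.0473036  0.04950974 0.05162734]
top 0.058 74 [0.52568292 0.11781898 0.06685195] [0.51457489 0.10568653] [0.53715056 0.13045852] [0.0630904  0.06665717 0.06976458]
tread 519 [0.52876125 0.2811188  0.06159228] [0.49623269 0.2439926  0.04815876] [0.56724883 0.3192857  0.07462172]
w1 (0.598, -0.214) 248 [ 0.58849865 -0.22622685  0.07173713] 0.07214116788125025
w1 (0.463, -0.123) 578 [ 0.46148496 -0.13143025  0.07221977] 0.07232906120782123
w1 (0.457, -0.278) 487 [ 0.45257207 -0.28962226  0.07206555] 0.07234858980048997
w2 (0.598, -0.214) 578 [ 0.59665266 -0.2208432   0.07188129] 0.0723224815959006
w2 (0.463, -0.123) 412 [ 0.46105024 -0.1286173   0.07211916] 0.07247880027456455
top (0.598, -0.214) 73 [ 0.59568825 -0.22001136  0.07135724] 0.07130298435552596
top (0.463, -0.123) 79 [ 0.4597236  -0.13006304  0.07092995] 0.07079301600238264
top (0.457, -0.278) 81 [ 0.45028378 -0.2887126   0.07104512] 0.07092010996021769
```

View pics/n1.png

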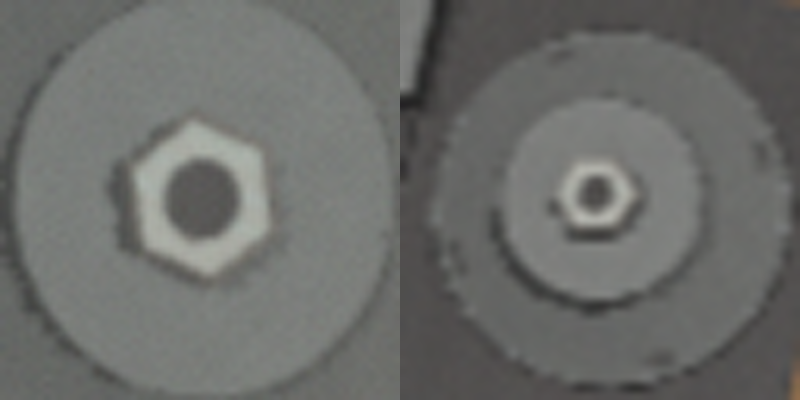

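View pics/s1.png

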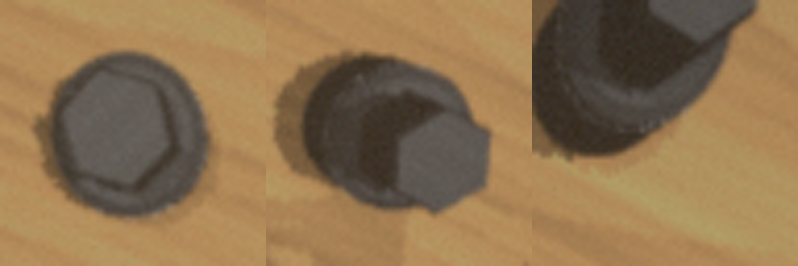

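Nut is 18 mm tall (top ≈ 68 mm in both views), so the 25 mm one. Tread centre ≈ (0.528, 0.279). Moving over the tread.

move_arm(
  series=[
    [0.162,-0.153,0,0],
    [0.162,-0.153,0,0],
    [0.162,-0.153,0,0],
    [0.162,-0.153,0,0],
    [0.162,-0.153,0.02,0],
    [0.162,-0.153,0.06,0],
    [0.162,-0.153,0.1,0],
    [0.162,-0.153,0.14,0],
    [0.162,-0.153,0.14,0],
    [0.162,-0.153,0.14,0],
  ],
)

```text
time: 2.95
ee_pos: [0.5271, 0.2741, 0.0828]
eef_rot: [0.978, 0.207, -0.001, 0.0]
ft_force: [0.4, 0.9, 1.1]
width: 0.0004
```

Run:
```python
from h import *
s=read_state();print(s['time'],s['ee_pos'],s['joint_positions'],s['eef_rot'],s['ft_force'])
c=grab('side'); save('sd1',cv2.resize(c['p'][100:220,230:390],None,fx=4,fy=4))
```

```text
2.95 [0.52709342 0.27407176 0.08279777] [ 0.0869622   0.51548766 -0.82207455  1.66876879  0.40912787  1.1398389
 -1.99943649] [ 9.78377295e-01  2.06826847e-01 -5.57546016e-04  4.62264217e-04] [0.42236319 0.90889088 1.07665628]
```

View pics/sd1.png

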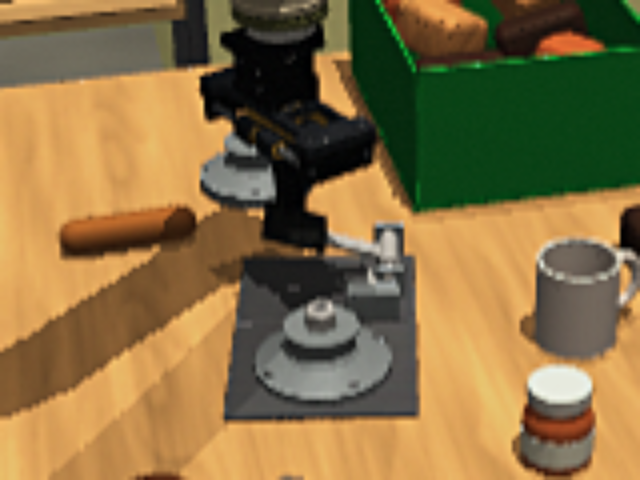

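Fingers stand above the tread. Press down.

move_arm(
  series=[
    [0,0,0.015,0],
    [0,0,0.025,0],
    [0,0,0.033,0],
    [0,0,0.04,0],
    [0,0,0.046,0],
    [0,0,0.05,0],
    [0,0,0.053,0],
    [0,0,0.053,0],
    [0,0,0.053,0],
  ],
)

```text
time: 3.9
ee_pos: [0.5254, 0.2766, 0.0333]
eef_rot: [0.978, 0.208, -0.0, 0.001]
ft_force: [-20.2, -11.3, 47.7]
width: 0.0004
```

At the stop (force jumped well beyond 9 N, TCP 33 mm). Ease a little, then lift.

move_arm(
  series=[
    [0,0,-0.001,0],
    [0,0,-0.001,0],
    [0,0,-0.02,0],
    [0,0,-0.04,0],
    [0,0,-0.07,0],
    [0,0,-0.1,0],
    [0,0,-0.14,0],
    [0,0,-0.17,0],
    [0,0,-0.19,0],
    [0,0,-0.19,0],
  ],
)

```text
time: 4.9
ee_pos: [0.5275, 0.2766, 0.2224]
eef_rot: [0.978, 0.208, 0.002, -0.0]
ft_force: [-0.0, 0.8, 0.8]
width: 0.0004
```

Run:
```python
from h import *
s=read_state();print(s['time'],s['ee_pos'],s['joint_positions'],s['eef_rot'],s['ft_force'])
c=grab('side'); save('sd2',cv2.resize(c['p'][100:220,230:390],None,fx=4,fy=4))
# hex angles
def hexfit(c,uv,z,thr,r=26,zlo=None):
    g=cv2.GaussianBlur(cv2.cvtColor(c['p'],cv2.COLOR_RGB2GRAY),(3,3),0); u,v=uv
    m=np.zeros_like(g); m[v-r:v+r,u-r:u+r]=255
    b=((g>thr)&(m>0)).astype(np.uint8)
    if zlo: b&=((cloud(c)[...,2]>zlo)).astype(np.uint8)
    cs,_=cv2.findContours(b,cv2.RETR_EXTERNAL,cv2.CHAIN_APPROX_NONE); k=max(cs,key=cv2.contourArea)
    P=onplane(c,k.reshape(-1,2).astype(float),z)[:,:2]
    M=cv2.moments((P*1e4).astype(np.float32).reshape(-1,1,2)); o=np.array([M['m10'],M['m01']])/M['m00']/1e4
    h=cv2.convexHull(P.astype(np.float32)).reshape(-1,2)-o
    # support widths
    A=np.deg2rad(np.arange(0,60,.5)); W=[np.mean([np.ptp(h@[np.cos(a+j*np.pi/3),np.sin(a+j*np.pi/3)]) for j in range(3)]) for a in A]
    i=int(np.argmin(W)); return o,np.degrees(A[i]),W[i],max(W)
w1=dict(np.load('w1.npz'));w2=dict(np.load('w2.npz'));top=load('top')
print('nut',hexfit(w2,(317,98),.068,150),hexfit(top,(291,210),.068,150,12))
for n,uv in (('q',(298,94)),('p',(422,160))): print(n,hexfit(w1,uv,.0722,0,26,.069))
for n,uv in (('q',(483,240)),('r',(624,168))): print(n,hexfit(w2,uv,.0722,0,16,.069))
```

```text
4.9 [0.52746571 0.27661799 0.22238663] [ 0.12704673  0.39098637 -0.88138333  1.51159648  0.30600925  1.37816853
 -1.92678218] [ 9.78167978e-01  2.07802761e-01  2.30740439e-03 -3.08860007e-04] [-0.02230219  0.76806865  0.79630197]
nut (array([0.52774156, 0.11770684]), np.float64(59.5), np.float64(0.02025864268182886), np.float64(0.022153090568137596)) (array([0.5315684 , 0.12528867]), np.float64(57.5), np.float64(0.006684400906501864), np.float64(0.00714728714807783))
q (array([ 0.4613481, -0.1314427]), np.float64(8.5), np.float64(0.025632552675302577), np.float64(0.02869152577540195))
p (array([ 0.45242975, -0.29009358]), np.float64(56.5), np.float64(0.02568516924655369), np.float64(0.028361010728306463))
q (array([ 0.46075669, -0.12940542]), np.float64(8.5), np.float64(0.026897090584727723), np.float64(0.029798194568919075))
r (array([ 0.59662189, -0.22166536]), np.float64(56.5), np.float64(0.027439011037715223), np.float64(0.03082748466263795))
```

View pics/sd2.png

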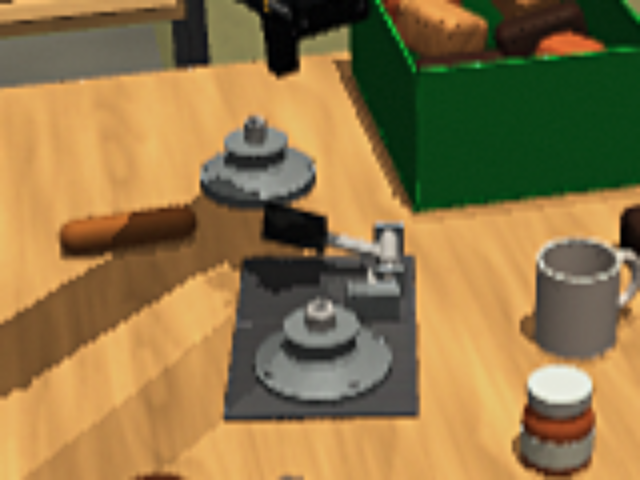

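Pedal sprung back up (tread raised as before). Look closely at the nut from above on the way.

move_arm(
  series=[
    [-0.15,0.146,0,0],
    [-0.15,0.146,0,0],
    [-0.15,0.146,0,0],
    [-0.15,0.146,0.04,0],
    [-0.15,0.146,0.08,0],
    [-0.15,0.146,0.08,0],
    [-0.15,0.146,0.08,0],
  ],
  claw=1,
)

```text
time: 5.65
ee_pos: [0.4479, 0.0817, 0.1389]
eef_rot: [0.978, 0.208, -0.001, -0.0]
ft_force: [-0.6, 1.1, 1.1]
width: 0.0482
```

Run:
```python
from h import *
s=read_state();print(s['time'],s['ee_pos'],s['eef_rot'])
c=grab('wrist'); np.savez('w3.npz',**c); save('w3',c['p']); 
u,v=proj(c,[.5277,.1177,.068])[0].astype(int); print(u,v)
save('w3c',cv2.resize(c['p'][v-50:v+50,u-60:u+60],None,fx=6,fy=6,interpolation=cv2.INTER_CUBIC))
```

```text
5.65 [0.44788391 0.08167747 0.13887432] [ 9.78161139e-01  2.07843807e-01 -1.23301461e-03 -4.67287963e-04]
321 105
```

View pics/w3c.png

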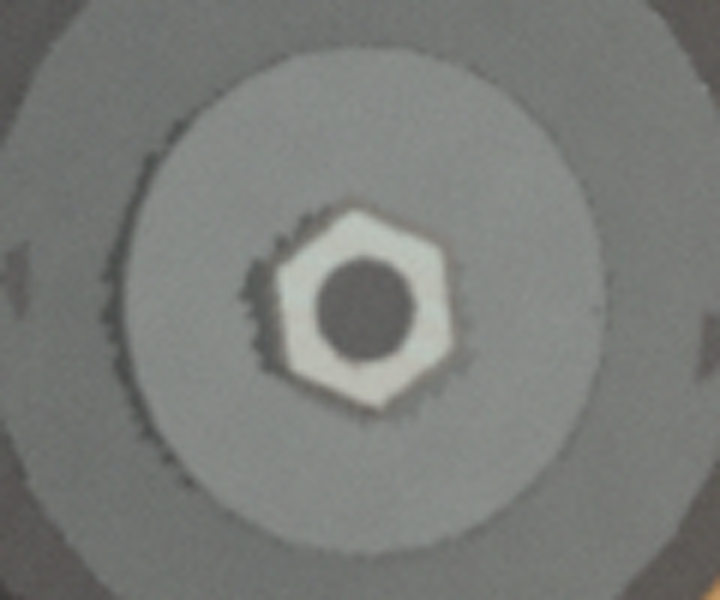

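```bash
cat >> h.py <<'E'
def hexfit(c,mask,z):
    cs,_=cv2.findContours(mask.astype(np.uint8),cv2.RETR_EXTERNAL,cv2.CHAIN_APPROX_NONE); k=max(cs,key=cv2.contourArea)
    P=onplane(c,k.reshape(-1,2).astype(float),z)[:,:2]
    Q=P-P.mean(0); M=cv2.moments((Q*1e4).astype(np.float32).reshape(-1,1,2)); o=np.array([M['m10'],M['m01']])/M['m00']/1e4
    h=Q-o
    A=np.deg2rad(np.arange(0,60,.25)); W=[]
    for a in A:
        D=np.array([[np.cos(a+j*np.pi/3),np.sin(a+j*np.pi/3)] for j in range(6)])
        pr=(h@D.T).max(1); W.append(pr.std())  # spread of hex radius
    i=int(np.argmin(W)); return o+P.mean(0),np.degrees(A[i]),W[i],cv2.contourArea((h*1e4).astype(np.float32))/1e8
E
python3 - <<'E'
from h import *
c=dict(np.load('w3.npz'))
g=cv2.cvtColor(c['p'],cv2.COLOR_RGB2GRAY); m=np.zeros_like(g); m[70:140,285:357]=1
o,a,w,ar=hexfit(c,(g>158)&(m>0),.068); print('nut',o,a,w,np.sqrt(ar*2/np.sqrt(3)))
# flange: depth-based
C=cloud(c); d=np.hypot(C[...,0]-.5277,C[...,1]-.1177); f=(C[...,2]>.045)&(d<.05)
f=cv2.morphologyEx(f.astype(np.uint8),cv2.MORPH_OPEN,np.ones((5,5)))
cs,_=cv2.findContours(f,cv2.RETR_EXTERNAL,cv2.CHAIN_APPROX_NONE);k=max(cs,key=cv2.contourArea)
P=onplane(c,k.reshape(-1,2).astype(float),.05)[:,:2]; (x,y),(q,e),_=cv2.fitEllipse((P*1e3).astype(np.float32)); print('flange',x,y,q,e, len(k))
nt=(C[...,2]>.06)&(d<.03); print(np.median(C[nt][:,2]), np.median(C[(d<.032)&(d>.018)][:,2]))
nt=cv2.morphologyEx(nt.astype(np.uint8),cv2.MORPH_OPEN,np.ones((3,3)));print(hexfit(c,nt,.066))
w1=dict(np.load('w1.npz'));w2=dict(np.load('w2.npz'))
for cc in (w1,w2):
  C=cloud(cc)
  for q in [(.5965,-.221),(.461,-.1305),(.452,-.29)]:
    u,v=proj(cc,[*q,.072])[0].astype(int)
    m=(np.hypot(C[...,0]-q[0],C[...,1]-q[1])<.03)&(C[...,2]>.069)
    if m.sum()>300: print(q,hexfit(cc,m,.0722))
E
```

```text
nut [0.52760291 0.11767683] 1.25 0.0002180138676131357 0.02033239801362021
flange 527.7683715820312 117.63521575927734 66.58002471923828 66.64044952392578 232
0.3013486414881921 0.05046643093376846
(array([0.52777288, 0.11762609]), np.float64(1.25), np.float64(0.00023573878460071533), 0.0005034779524381538)
(0.461, -0.1305) (array([ 0.4613481, -0.1314427]), np.float64(8.25), np.float64(0.0002689931627035928), 0.0005302818919626452)
(0.452, -0.29) (array([ 0.45242976, -0.29009358]), np.float64(56.0), np.float64(0.00033984742690911944), 0.0005293894461615411)
(0.5965, -0.221) (array([ 0.59662493, -0.22180478]), np.float64(57.74999999999999), np.float64(0.0008202319705216194), 0.0005884322031794319)
(0.461, -0.1305) (array([ 0.46075669, -0.12940542]), np.float64(8.5), np.float64(0.0005960450965248808), 0.0005638199472624335)
```

Nut axis ≈ (0.5277, 0.1177), flats at 1.25°. Next the nearest socket (call it A, at (0.461,-0.1305), flats 8.4°), jaw direction turned to its flats.

move_arm(
  series=[
    [-0.074,0.199,0,-0.25],
    [-0.074,0.199,0,-0.25],
    [-0.074,0.199,0,-0.25],
    [-0.074,0.199,0,-0.25],
    [-0.074,0.199,0,-0.25],
    [-0.074,0.199,0,-0.25],
    [-0.074,0.199,0,-0.25],
  ],
  claw=1,
)

```text
time: 6.4
ee_pos: [0.4637, -0.1292, 0.1409]
eef_rot: [0.944, 0.329, 0.001, 0.0]
ft_force: [0.1, 0.8, -0.5]
width: 0.0872
```

```bash
cat >> h.py <<'E'
from scipy.spatial.transform import Rotation as Ro
def axes():
    s=read_state(); return s, Ro.from_quat(s['eef_rot']).as_matrix()
E
python3 - <<'E'
from h import *
s,R=axes();print(s['time'],s['ee_pos'],s['joint_positions'],s['width']);print(R.round(3))
c=grab('wrist'); np.savez('w4.npz',**c); save('w4',c['p'])
C=cloud(c)
for q in [(.5965,-.221),(.461,-.1305),(.452,-.29)]:
    m=(np.hypot(C[...,0]-q[0],C[...,1]-q[1])<.03)&(C[...,2]>.069)&(C[...,2]<.08)
    print(q,m.sum(),m.sum()>200 and hexfit(c,m,.0722))
E
```

```text
6.4 [ 0.46370107 -0.12922653  0.1408875 ] [ 0.81843019  0.1345709  -0.67697571  1.90570262  0.09203685  1.13034215
 -0.79401616] 0.08716507777950311
[[ 0.784  0.621  0.002]
 [ 0.621 -0.784  0.001]
 [ 0.002  0.001 -1.   ]]
(0.5965, -0.221) 928 (array([ 0.59670707, -0.22241862]), np.float64(55.75), np.float64(0.0005101108851726859), 0.0005780995731042705)
(0.461, -0.1305) 722 (array([ 0.46225844, -0.13017734]), np.float64(9.0), np.float64(0.00024351323435344209), 0.0005453061563818877)
(0.452, -0.29) 0 False
```

View pics/w4.png

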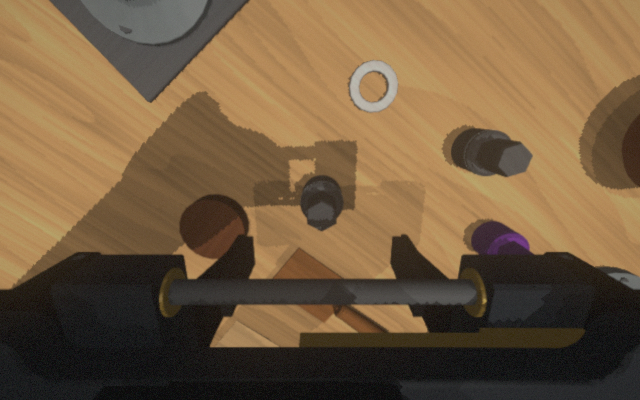

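Socket A's shank top at (320,215) is centred between the fingertips (250 / 393). Descend and grip.

move_arm(
  series=[
    [0,0,0.04,0],
    [0,0,0.075,0],
    [0,0,0.097,0],
    [0,0,0.097,0],
    [0,0,0.097,0],
  ],
)

```text
time: 6.95
ee_pos: [0.4629, -0.129, 0.0436]
eef_rot: [0.944, 0.329, 0.0, -0.0]
ft_force: [0.7, -0.4, 0.8]
width: 0.0871
```

move_arm(
  series=[
    [0,0,0,0],
    [0,0,0,0],
    [0,0,0,0],
    [0,0,0,0],
    [0,0,0,0],
    [0,0,0,0],
    [0,0,0,0],
    [0,0,0,0],
  ],
  claw=-1,
  newtons=30,
)

```text
time: 7.75
ee_pos: [0.462, -0.1304, 0.0425]
eef_rot: [0.945, 0.328, -0.0, -0.0]
ft_force: [-0.4, -0.6, 0.0]
width: 0.031
```

Run:
```python
from h import *
s,R=axes();print(s['time'],s['ee_pos'],s['width'],s['ft_force'],s['torque']);print(R.round(3))
```

```text
7.75 [ 0.46195731 -0.13044799  0.04251936] 0.031035669612026355 [-0.43912795 -0.63751661  0.04822903] [ 0.00051752  0.00390059 -0.00263765]
[[ 0.785  0.62  -0.   ]
 [ 0.62  -0.785  0.   ]
 [-0.    -0.    -1.   ]]
```

move_arm(
  series=[
    [0,0,0,0],
    [0,0,0,0],
    [0,0,0,0],
  ],
)

```text
time: 8.05
ee_pos: [0.462, -0.1304, 0.0425]
eef_rot: [0.945, 0.328, -0.0, -0.0]
ft_force: [0.6, 0.6, -0.5]
width: 0.0258
```

Run:
```python
from h import *
s,R=axes();print(s['time'],s['ee_pos'],s['width'],s['ft_force'],s['torque']);print(R.round(3))
```

```text
8.05 [ 0.46197004 -0.13039814  0.04250467] 0.02577935624707196 [ 0.55734025  0.58163375 -0.48237354] [ 0.00047067 -0.01906297 -0.00371381]
[[ 0.785  0.62  -0.   ]
 [ 0.62  -0.785  0.   ]
 [ 0.    -0.    -1.   ]]
```

Gripped on flats (25.8 mm). Lift and carry to above the nut.

move_arm(
  series=[
    [0,0,-0.04,0],
    [0,0,-0.08,0],
    [0,0,-0.1,0],
    [0.205,-0.154,-0.1,0.123],
    [0.205,-0.154,-0.1,0.123],
    [0.205,-0.154,-0.1,0.123],
    [0.205,-0.154,-0.1,0.123],
    [0.205,-0.154,-0.1,0.123],
    [0.205,-0.154,-0.1,0.123],
    [0.205,-0.154,-0.1,0.123],
    [0.205,-0.154,-0.1,0.123],
    [0.205,-0.154,-0.1,0.123],
  ],
)

```text
time: 9.25
ee_pos: [0.5273, 0.1155, 0.1423]
eef_rot: [0.963, 0.268, -0.0, 0.0]
ft_force: [0.2, -0.3, -2.3]
width: 0.0257
```

Run:
```python
from h import *
s,R=axes();print(s['time'],s['ee_pos'],s['width'],s['ft_force'],s['torque']);print(R.round(3))
c=grab('wrist'); np.savez('w5.npz',**c); save('w5',c['p'])
```

```text
9.25 [0.52727139 0.11546448 0.14225446] 0.025652109642994272 [ 0.2438406  -0.32816528 -2.26596592] [ 0.00765629 -0.03660814 -0.04964548]
[[ 0.856  0.517 -0.   ]
 [ 0.517 -0.856 -0.001]
 [-0.001  0.001 -1.   ]]
```

View pics/w5.png

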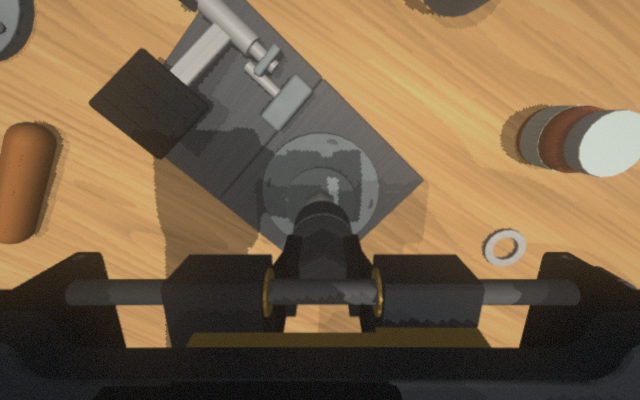

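move_arm(
  series=[
    [0,0,0.015,0],
    [0,0,0.027,0],
    [0,0,0.027,0],
    [0,0,0.027,0],
  ],
)

```text
time: 9.7
ee_pos: [0.5269, 0.1173, 0.1149]
eef_rot: [0.963, 0.27, -0.001, -0.0]
ft_force: [-0.3, 0.6, -3.7]
width: 0.0256
```

Run:
```python
from h import *
s,R=axes();print(s['time'],s['ee_pos'],s['width'],s['ft_force'],s['torque']);print(R.round(3))
```

```text
9.7 [0.52689585 0.11734991 0.11491002] 0.025641817397065392 [-0.27030516  0.56928052 -3.66638915] [-0.00461835 -0.0525556  -0.01210966]
[[ 0.855  0.519 -0.001]
 [ 0.519 -0.855 -0.   ]
 [-0.001 -0.001 -1.   ]]
```

move_arm(
  series=[
    [0.001,0,0.003,0],
    [0.001,0,0.005,0],
    [0.001,0,0.007,0],
    [0.001,0,0.009,0],
    [0.001,0,0.011,0],
    [0.001,0,0.011,0],
  ],
)

```text
time: 10.3
ee_pos: [0.5308, 0.1198, 0.1084]
eef_rot: [0.963, 0.27, 0.003, 0.0]
ft_force: [-3.8, 0.9, 25.8]
width: 0.0256
```

Run:
```python
from h import *
s,R=axes();print(s['time'],s['ee_pos'],s['width'],s['ft_force'],s['torque']);print(R.round(3))
```

```text
10.3 [0.53078555 0.11976173 0.10836204] 0.025610527996129076 [-3.79883175  0.93446255 25.83004822] [ 0.1750037   1.09124212 -0.02080077]
[[ 0.854  0.52   0.006]
 [ 0.52  -0.854  0.001]
 [ 0.006  0.002 -1.   ]]
```

Contact at mouth ≈ 66–68 mm with 26 N; the arm also got deflected sideways, so check at light load and search a little before judging.

move_arm(
  series=[
    [0,0,-0.005,0],
    [0,0,-0.005,0],
    [0,0,-0.005,0],
  ],
)

```text
time: 10.6
ee_pos: [0.5286, 0.1181, 0.11]
eef_rot: [0.963, 0.269, 0.001, 0.0]
ft_force: [-0.3, -0.4, 6.9]
width: 0.0259
```

Run:
```python
from h import *
s,R=axes();print(s['time'],s['ee_pos'],s['width'],s['ft_force'],s['torque']);print(R.round(3))
```

```text
10.6 [0.52861727 0.11814765 0.11004526] 0.025868603861543583 [-0.27025541 -0.41482074  6.91837305] [-0.04867802  0.20048395  0.0191988 ]
[[ 0.855  0.519  0.001]
 [ 0.519 -0.855  0.   ]
 [ 0.001  0.001 -1.   ]]
```

Rests at mouth 67.5 mm, right on the nut's top, before any chamfer engagement, both at light load and after a 3 mm slide: too small. Return it to its place.

move_arm(
  series=[
    [0,0,-0.02,0],
    [0,0,-0.04,0],
    [-0.186,0.178,-0.04,-0.123],
    [-0.186,0.178,-0.04,-0.123],
    [-0.186,0.178,-0.04,-0.123],
    [-0.186,0.178,-0.04,-0.123],
    [-0.186,0.178,-0.04,-0.123],
    [-0.186,0.178,-0.04,-0.123],
    [-0.186,0.178,-0.03,-0.123],
    [-0.186,0.178,0.0,-0.123],
    [-0.186,0.178,0.03,-0.123],
    [-0.186,0.178,0.05,-0.123],
    [-0.186,0.178,0.06,-0.123],
    [-0.186,0.178,0.063,-0.123],
    [-0.186,0.178,0.063,-0.123],
  ],
)

```text
time: 12.1
ee_pos: [0.4619, -0.1299, 0.0466]
eef_rot: [0.944, 0.329, 0.0, -0.0]
ft_force: [0.4, -1.0, -2.3]
width: 0.0255
```

Run:
```python
from h import *
s,R=axes();print(s['time'],s['ee_pos'],s['width'],s['ft_force'],s['torque']);print(R.round(3))
```

```text
12.1 [ 0.46193914 -0.12993278  0.04664035] 0.025527746909270444 [ 0.36029407 -1.03531785 -2.32946853] [ 0.02315578 -0.01679407 -0.02890706]
[[ 0.784  0.621  0.   ]
 [ 0.621 -0.784  0.   ]
 [ 0.    -0.    -1.   ]]
```

move_arm(
  series=[
    [0,0,0.003,0],
    [0,0,0.005,0],
    [0,0,0.005,0],
  ],
)

```text
time: 12.4
ee_pos: [0.4623, -0.1309, 0.0424]
eef_rot: [0.945, 0.328, 0.0, 0.001]
ft_force: [-0.8, 0.7, 1.4]
width: 0.0256
```

Standing on the table. Release, rise, and go over socket B.

move_arm(
  series=[
    [0,0,0,0],
    [0,0,0,0],
    [0,0,0,0],
    [0,0,0,0],
    [0,0,-0.03,0],
    [0,0,-0.07,0],
    [0,0,-0.1,0],
    [0.049,0.155,-0.1,0.2],
    [0.049,0.155,-0.1,0.2],
    [0.049,0.155,-0.1,0.2],
    [0.049,0.155,-0.1,0.2],
    [0.049,0.155,-0.1,0.2],
    [0.049,0.155,-0.1,0.2],
  ],
  claw=1,
)

```text
time: 13.7
ee_pos: [0.5957, -0.2211, 0.1412]
eef_rot: [0.973, 0.233, -0.0, -0.0]
ft_force: [0.6, -0.1, 0.4]
width: 0.0871
```

Run:
```python
from h import *
s,R=axes();print(s['time'],s['ee_pos'],s['joint_positions'],s['width']);print(R.round(3))
c=grab('wrist'); np.savez('w6.npz',**c); save('w6',c['p'])
C=cloud(c)
for q in [(.5965,-.222),(.461,-.1305),(.452,-.29)]:
    m=(np.hypot(C[...,0]-q[0],C[...,1]-q[1])<.03)&(C[...,2]>.069)&(C[...,2]<.08)
    print(q,m.sum(),m.sum()>200 and hexfit(c,m,.0722))
```

```text
13.7 [ 0.5957453  -0.22106077  0.14120154] [ 0.75593713  0.48463661 -0.63184769  1.50563772  0.29364907  1.24840443
 -1.01587888] 0.0871358937731592
[[ 0.892  0.452 -0.001]
 [ 0.452 -0.892  0.001]
 [-0.    -0.001 -1.   ]]
(0.5965, -0.222) 712 (array([ 0.59861649, -0.22344785]), np.float64(57.00000000000001), np.float64(0.00028084193045975914), 0.0005304068819549647)
(0.461, -0.1305) 0 False
(0.452, -0.29) 0 False
```

View pics/w6.png

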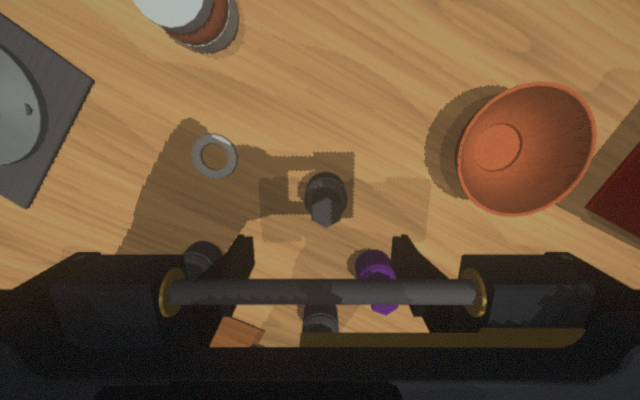

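Socket B's shank (323,205) is centred between fingers (250/395); flats 57°, jaws at 56.9°. Descend and grip.

move_arm(
  series=[
    [0.001,0.001,0.04,0],
    [0.001,0.001,0.075,0],
    [0.001,0.001,0.098,0],
    [0.001,0.001,0.098,0],
    [0.001,0.001,0.098,0],
  ],
)

```text
time: 14.25
ee_pos: [0.5974, -0.222, 0.0448]
eef_rot: [0.973, 0.233, 0.0, 0.0]
ft_force: [0.7, -0.0, 0.1]
width: 0.0872
```

move_arm(
  series=[
    [0,0,0,0],
    [0,0,0,0],
    [0,0,0,0],
    [0,0,0,0],
    [0,0,0,0],
    [0,0,0,0],
    [0,0,0,0],
    [0,0,0,0],
    [0,0,0,0],
    [0,0,0,0],
    [0,0,0,0],
  ],
  claw=-1,
  newtons=30,
)

```text
time: 15.35
ee_pos: [0.5975, -0.2225, 0.0435]
eef_rot: [0.973, 0.232, 0.0, 0.0]
ft_force: [0.6, -1.1, -0.6]
width: 0.0259
```

Run:
```python
from h import *
s,R=axes();print(s['time'],s['ee_pos'],s['width'],s['ft_force'],s['torque']);print(R.round(4))
T=np.array([.5277,.1177])-s['ee_pos'][:2]; print('tool delta',T@R[:2,:2], 'jaw deg',np.degrees(np.arctan2(R[1,1],R[0,1]))%60)
```

```text
15.35 [ 0.5974935 -0.222459   0.0434823] 0.025899542728812 [ 0.62652435 -1.06477969 -0.60453297] [-0.06797383 -0.20367383 -0.03844585]
[[ 8.922e-01  4.517e-01  0.000e+00]
 [ 4.517e-01 -8.922e-01 -1.000e-04]
 [-0.000e+00  1.000e-04 -1.000e+00]]
tool delta [ 0.09138447 -0.3350047 ] jaw deg 56.853201146618844
```

move_arm(
  series=[
    [0,0,-0.04,0],
    [0,0,-0.08,0],
    [0,0,-0.1,0],
    [0.091,-0.335,-0.1,-0.077],
    [0.091,-0.335,-0.1,-0.077],
    [0.091,-0.335,-0.1,-0.077],
    [0.091,-0.335,-0.1,-0.077],
    [0.091,-0.335,-0.1,-0.077],
    [0.091,-0.335,-0.1,-0.077],
    [0.091,-0.335,-0.1,-0.077],
    [0.091,-0.335,-0.1,-0.077],
    [0.091,-0.335,-0.09,-0.077],
    [0.091,-0.335,-0.073,-0.077],
    [0.091,-0.335,-0.073,-0.077],
    [0.091,-0.335,-0.073,-0.077],
    [0.091,-0.335,-0.073,-0.077],
  ],
)

```text
time: 16.95
ee_pos: [0.5278, 0.117, 0.1169]
eef_rot: [0.963, 0.269, 0.0, 0.0]
ft_force: [-0.2, 0.4, -2.7]
width: 0.0256
```

Run:
```python
from h import *
s,R=axes();print(s['time'],s['ee_pos'],s['width'],s['ft_force'],s['torque']);print(R.round(4))
T=np.array([.5277,.1177])-s['ee_pos'][:2]; print('tool delta',T@R[:2,:2], 'jaw deg',np.degrees(np.arctan2(R[1,1],R[0,1]))%60)
```

```text
16.95 [0.52778703 0.11703554 0.11693849] 0.02555545875021086 [-0.18119147  0.39145842 -2.67124636] [-0.0103188  -0.0323803  -0.04972455]
[[ 8.553e-01  5.182e-01  5.000e-04]
 [ 5.182e-01 -8.553e-01  0.000e+00]
 [ 4.000e-04  2.000e-04 -1.000e+00]]
tool delta [ 0.00026986 -0.0006134 ] jaw deg 1.2083060191383765
```

Aligned within 0.7 mm and 0.1°. Lower gently.

move_arm(
  series=[
    [0,0,0.003,0],
    [0,0,0.005,0],
    [0,0,0.007,0],
    [0,0,0.009,0],
    [0,0,0.01,0],
    [0,0,0.01,0],
  ],
)

```text
time: 17.55
ee_pos: [0.5274, 0.1179, 0.1065]
eef_rot: [0.963, 0.27, 0.0, -0.0]
ft_force: [1.1, 1.4, -2.8]
width: 0.0259
```

Run:
```python
from h import *
s,R=axes();print(s['time'],s['ee_pos'],s['width'],s['ft_force'],s['torque']);print(R.round(4))
T=np.array([.5277,.1177])-s['ee_pos'][:2]; print('tool delta',T@R[:2,:2], 'jaw deg',np.degrees(np.arctan2(R[1,1],R[0,1]))%60)
```

```text
17.55 [0.52739127 0.11794682 0.10646802] 0.025884713131229902 [ 1.07105675  1.43053593 -2.80962982] [ 0.39223342 -0.30290487 -0.04897993]
[[ 8.546e-01  5.193e-01  2.000e-04]
 [ 5.193e-01 -8.546e-01  4.000e-04]
 [ 4.000e-04 -2.000e-04 -1.000e+00]]
tool delta [0.00013566 0.00037125] jaw deg 1.2859261752618067
```

Slipped past the nut top (mouth ≈ 63 mm, no upward force). Continue: large would stop at mouth ≈ 54.5 mm.

move_arm(
  series=[
    [0,0,0.002,0],
    [0,0,0.004,0],
    [0,0,0.006,0],
    [0,0,0.008,0],
    [0,0,0.01,0],
    [0,0,0.012,0],
    [0,0,0.012,0],
  ],
)

```text
time: 18.25
ee_pos: [0.5274, 0.1178, 0.0943]
eef_rot: [0.963, 0.27, 0.0, -0.0]
ft_force: [2.0, 3.4, -4.4]
width: 0.0257
```

Run:
```python
from h import *
s,R=axes();print(s['time'],s['ee_pos'],s['width'],s['ft_force'],s['torque']);print(R.round(4))
T=np.array([.5277,.1177])-s['ee_pos'][:2]; print('tool delta',T@R[:2,:2], 'jaw deg',np.degrees(np.arctan2(R[1,1],R[0,1]))%60)
```

```text
18.25 [0.5274032  0.11783295 0.09429201] 0.02572300614555991 [ 2.04068877  3.41252259 -4.40973637] [ 9.11823647e-01 -7.05210567e-01 -6.74741703e-04]
[[ 8.547e-01  5.192e-01  2.000e-04]
 [ 5.192e-01 -8.547e-01  4.000e-04]
 [ 4.000e-04 -2.000e-04 -1.000e+00]]
tool delta [0.00018464 0.00026772] jaw deg 1.2760231690586323
```

move_arm(
  series=[
    [0.0005,0,0.001,0],
    [0.0005,0,0.002,0],
    [0.0005,0,0.003,0],
    [0.0005,0,0.003,0],
    [0.0005,0,0.003,0],
  ],
)

```text
time: 18.75
ee_pos: [0.5282, 0.1177, 0.093]
eef_rot: [0.963, 0.269, 0.0, 0.001]
ft_force: [-4.1, -0.9, 16.0]
width: 0.0256
```

Run:
```python
from h import *
s,R=axes();print(s['time'],s['ee_pos'],s['width'],s['ft_force'],s['torque']);print(R.round(4))
for n in ['side','top']:
    c=grab(n)
    save(n+'9',cv2.resize(c['p'][130:250,220:360] if n=='side' else c['p'][140:300,200:480],None,fx=4 if n=='side' else 2.8,fy=4 if n=='side' else 2.8,interpolation=cv2.INTER_CUBIC))
c=grab('wrist'); save('w9',c['p'])
```

```text
18.75 [0.5282119  0.11768588 0.09303337] 0.02560198245545236 [-4.11576753 -0.92884148 15.97897767] [ 0.04537952  1.09605952 -0.00723771]
[[ 8.550e-01  5.187e-01  1.000e-03]
 [ 5.187e-01 -8.550e-01 -1.100e-03]
 [ 3.000e-04  1.400e-03 -1.000e+00]]
```

View pics/side9.png

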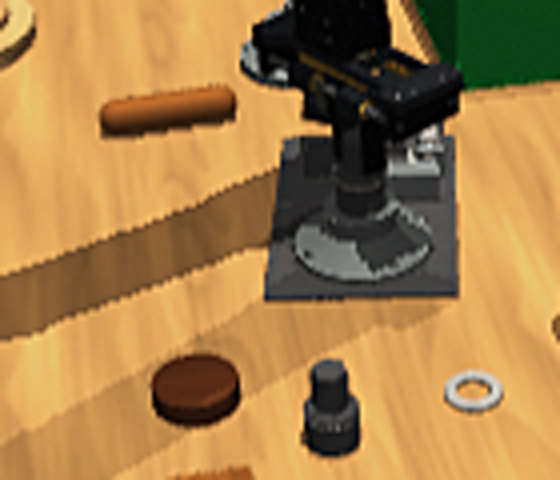

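View pics/w9.png

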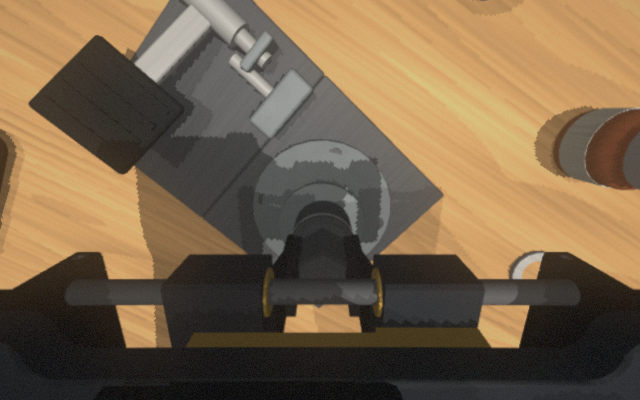

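View pics/top9.png

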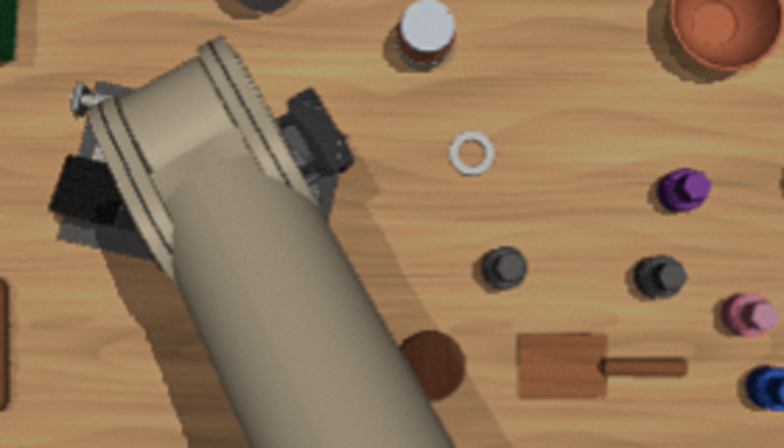

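Side view shows the socket down on the flange, socket A standing at (330,405 in the crop); pedal tread still raised in the wrist view (108,105). A quick depth check of shoulder height and released socket.

Run:
```python
from h import *
c=load('wrist'); P=pts(c,[(322,v) for v in range(196,232,3)]); print(P.round(4))
d=np.hypot(P[:,0]-.5277,P[:,1]-.1177);print(d.round(4))
print('tread',pts(c,[(60,90),(108,105),(150,115)]).round(3))
t=load('top');C=cloud(t)
for q in [(.461,-.1305),(.452,-.29)]:
    m=(np.hypot(C[...,0]-q[0],C[...,1]-q[1])<.03)&(C[...,2]>.067)&(C[...,2]<.08); print(m.sum(),C[m].mean(0))
```

```text
[[0.5482 0.1296 0.0508]
 [0.5461 0.1283 0.0505]
 [0.546  0.1283 0.0576]
 [0.546  0.1283 0.0644]
 [0.5458 0.1282 0.0704]
 [0.5462 0.1284 0.0776]
 [0.5461 0.1284 0.083 ]
 [0.545  0.1277 0.0852]
 [0.5442 0.1272 0.088 ]
 [0.5425 0.1262 0.0882]
 [0.5412 0.1254 0.0893]
 [0.5399 0.1246 0.0907]]
[0.0237 0.0212 0.0212 0.0211 0.021  0.0214 0.0213 0.02   0.0191 0.0171
 0.0155 0.0141]
tread [[0.526 0.306 0.065]
 [0.532 0.281 0.062]
 [0.539 0.257 0.059]]
76 [ 0.45839692 -0.13260425  0.07123248]
81 [ 0.45018825 -0.28872689  0.07065728]
```

The wall meets the flange at z ≈ 50.5 mm, and the shoulder is at 88 mm (50 + 38): flush. The tread is up at 62 mm. Hold briefly, then hand in.

move_arm(
  series=[
    [0,0,0,0],
    [0,0,0,0],
    [0,0,0,0],
    [0,0,0,0],
  ],
)

```text
time: 19.3
ee_pos: [0.5282, 0.1177, 0.093]
eef_rot: [0.963, 0.269, 0.0, 0.001]
ft_force: [-3.8, -0.3, 15.0]
width: 0.0258
```

Run:
```python
from h import *
s,R=axes();print(s['time'],s['ee_pos'],s['width'],s['ft_force'])
r.close_job()
```

```text
19.3 [0.52823489 0.11766874 0.09302877] 0.025799427033699994 [-3.76595067 -0.26188691 15.01074559]
the job is handed in; nothing more can be done
```

The fitting socket is fully home on the working hub's nut and still in the gripper. I handed the job in at 19.3 s.

- **Pedal:** I pressed it to its stop. The vertical force rose to 48 N at the fingertips, higher than intended and far beyond the 9 N needed. I eased off and it sprang back. At the last check the tread was up at about 62 mm.
- **First socket tried** (at 0.46, -0.13): it stopped on top of the nut, so it was too small. I stood it back in its place; in the last top view it stands at 71 mm, against a nominal 72 mm.
- **Second socket tried** (from 0.60, -0.22): it slid over the nut and down to the flange. The body wall meets the flange at about 50.5 mm, and the shoulder is at 88 mm, which is flush. Grip opening is 25.8 mm, the push is 15 N, and the gripper is within about 0.5 mm of the nut's axis.
- **Third socket:** never touched, since the second one fitted.

The top and wrist cameras disagreed by about 2 mm on the hub position, within their calibration. About 4 N of sideways force remained at the end. I saw no bystander moved in the final views but did not measure them.

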